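Fit the missing stop to the sloping work board

TASK

Lift the spare wooden stop straight up out of its interlocking holder and press its round foot into the empty blind hole near the low edge of the sloping work board, until its shoulders lie flush on the slope. Set it with its long side level across the slope, like the stop already fitted beside it, and let go. Leave the bowl, the two bottles and the brush where they are.

Things in the scene. Friction and masses are not known exactly. Their poses are not given: they have to be found in the camera images.
- stop_mid (a point): Centre, half-way up on its axis, of the loose light-wood stop, 110 mm tall, about 110 g. z from foot to grip, y along its long side, x through its thickness; same when turned half round. From the foot up: round square-edged dowel 22 mm diameter, 32 mm long; H-shaped waist 30 mm tall, whose underside is the shoulder; flat grip 48 mm tall. Starts upright in the holder.
- stop_grip (a point): Where to take the stop, 33 mm above its centre, on its axis, same axes: the flat grip is 26 mm in x, 50 mm in y, and reaches from 26 mm below to 22 mm above this point. Fingers close along x. The H waist below it, seen from above: a bar 26 mm in x with a flange 46 mm in x and 14 mm in y at each end, 70 mm in y over all.
- holder: Fixed wooden holder left or right of the slope. Base 130 (x) by 86 (y) by 10 mm; two blocks at +x and -x, tops 70 mm above the table, have tongues filling the notches of the stop's H (1.5 mm play): the stop leaves only straight up and must rise 60 mm before its foot clears them. Origin under the middle, z up; the stop's foot stands there on the base, axes parallel.
- socket: The empty blind hole, 23.5 mm diameter, 38 mm deep, no chamfer. Origin at the centre of its mouth on the slope's face; z is the hole's axis out of the slope, leaning 30 degrees from vertical, away from the robot; x points down the slope, y level across it. When the stop is home, its centre is 23 mm out from the mouth along z.
- slope: Fixed light-wood board, 200 mm along the slope, 270 mm wide, 46 mm thick, tilted 30 degrees, low edge away from the robot. Origin on the table under its middle, x to the low edge, z up. Two holes, 45 mm down-slope of its middle and 66 mm to either side: at +y a fixed stop of the same shape stands 78 mm out from the face; at -y is the empty hole.
- bowl: Steel bowl, 140 mm across, 55 mm high, on the side of the sloping board away from the holder. Origin at its underside. Leave alone.
- paste_bottle: Brown glass bottle, 60 mm across, 190 mm tall, beyond the holder or bowl. Origin at its underside. Leave alone.
- flask: Pale green drinking flask, 68 mm across, 200 mm tall, beyond the holder or bowl. Origin at its underside. Leave alone.
- brush: Brush with a wooden handle, 200 mm long, lying on the table beyond the low edge of the sloping board. Leave alone.
There are look-alikes about, which are no part of the job. What is shaped like the holder but pink is not meant. Of the things shaped like the part that bears stop_mid, the wooden one is meant.

How it is judged:
On the way:
1. the stop has been drawn straight up out of the interlock: at least 40 mm up, upright, still over its place in the holder (z of stop_mid in the frame of holder above 0.105 m and horizontal distance between stop_mid and holder below 0.015 m and angle between stop_mid's own z axis and vertical below 0.2 rad), for 0.05 s.
At the end, for the whole second after the job is handed in: The stop is seated in the empty hole: shoulder within 3.5 mm of the slope's face, centred within 4 mm, its axis within 4.5 degrees of the hole's, its long side within 17 degrees of level across the slope (either way round), released and at rest (z of stop_mid in the frame of socket between 0.018 and 0.0265 m and x of stop_mid in the frame of socket between -0.004 and 0.004 m and y of stop_mid in the frame of socket between -0.004 and 0.004 m and angle between the z axis of stop_mid and the z axis of socket, either way round below 0.08 rad and angle between the y axis of stop_mid and the y axis of socket, either way round below 0.3 rad and linear speed of stop below 0.01 m/s); the robot touches nothing.
It fails at once if the bowl is pushed more than 40 mm (distance of bowl from where it was at the start of the episode above 0.04 m).
It fails at once if the brown bottle is pushed more than 40 mm (distance of paste_bottle from where it was at the start of the episode above 0.04 m).
It fails at once if the flask is pushed more than 40 mm (distance of flask from where it was at the start of the episode above 0.04 m).
It fails at once if the brush is pushed more than 40 mm (distance of brush from where it was at the start of the episode above 0.04 m).
It fails at once if the bowl, the brown bottle or the flask is knocked over (angle between any of bowl, paste_bottle, flask's own z axis and vertical above 0.5 rad).
It also fails if it takes over 51 s, if anything falls off the work surface, if the arm or the gripper's body presses on something with over 40 N, if the wrist force passes 120 N, or if a joint passes its speed limit or range.

ROBOT

A 6-joint arm with a two-finger parallel gripper is mounted at the origin on the work surface. World frame = base frame: x ahead of the robot, y to its left, z up, the work surface at z = 0. Lengths are in m, angles in rad, forces in N, time in s.
With the tool pointing down it reaches from about 0.375 to 0.975 m from the base axis. Payload 3.8 kg.
Tool frame: the origin (TCP) lies at the very end of the fingers, on their centre line; the grasp point (between the pads) lies 19 mm behind it; z points along the fingers, y is the direction in which the jaws open and shut (so a half turn about z gives the same grasp; the last joint's range is limited). The gripper opens to 85 mm and grips with 20 to 120 N. Pads are 22 mm wide; open, the fingers measure 114 mm over their backs; the gripper's body (76 mm by 85 mm) begins 54 mm behind the grasp point. The pads swing forward as they close: fully open they stand 13 mm farther back than shut.
Start: joints at [1.215, 0.264, 1.604, -0, 1.274, -0.037], TCP at [0.212, 0.641, 0.231] pointing down, gripper open.
Joint ranges: [-2.63, 2.63], [-0.94, 2.18], [0.31, 2.57], [-1.31, 4.45], [0, 2.66], [-2.55, 2.55]. Speed limits (rad/s): [2.57, 2.57, 3.14, 3.14, 3.14, 3.14].

INTERFACE

Orientations are given as a rotation vector (axis times angle).
In Python, from workcell import bot, viewer, finish_job gives the robot as it stands.
- The arm moves only by the tool servo_tool, never from a script. Its argument "plan" is a list that holds one entry, the list of rows, each a list of 6 numbers: the shift along the tool's x, y, z in cm, then the turn, a rotation vector about the tool's x, y, z in degrees. A call has 1 to 20 rows; each row is the pose to reach, as a shift and turn from the pose measured when the call began, along the tool's axes at that moment; what a row does not reach only later rows make up. A row lasts 1/12 s, in which the tool goes at most 41.7 mm and 7.16 degrees, less where a joint would pass 70% of its speed; a pose out of reach is approached as far as the arm can. A call with a gripper value outside its range is refused whole. "claw" is the finger opening in cm, from 0 to 8.54, set as the call begins (left out, the last holds). The fingers move at their own pace and stop on an object; "grip_force" is the grip in N (left out, the last holds). Time passes only in rows, so rows that repeat a pose let the fingers close. It gives the time, the measured TCP pose, the force and the opening at its end, in the units of the state.
- bot.read_state(): the state, without advancing time (a new reading comes with each control period).
- viewer.read_camera(name): name is "side" or "top" or "wrist"; returns a dict with "color" (480x640x3 uint8, red, green, blue), "fx", "fy", "cx", "cy" (pixels), "eye" and "rotation" of the camera in the world; the wrist camera has in their place "T_tool_cam" (4x4, takes a point from camera to tool coordinates, whose origin is the TCP and whose axes are the flange's). Camera axes: x right, y down, z forward; pixel columns grow to the right and rows downward; lengths in m; the calibration is good to about 2 mm. A picture is of the moment at which its call begins: read the wrist's pose just before it. There is no depth.
- finish_job(): hands the job in, once; it reports no verdict.
The state is a dict: "time": time; "q": joint angles; "joint_vel": joint speeds; "joint_torque": joint torques, N m; "tool_pos": TCP position; "tcp_rot": TCP orientation; "wrist_force": force on the tool from outside, world axes, zero at the start; "torque": the same for the moment, N m; "width": opening from 0.0 (shut) to 1.0 (fully open).
Only numpy, scipy, OpenCV 4.12 (cv2) and the standard library are available. Lean on these libraries where they do the work, as an engineer would, in place of code of your own. Each camera call takes 0.05 s, during which the arm holds its last target.

## Working session

There is one attempt and no reset: what is moved stays moved. The work goes in short steps, Python scripts to look and compute and a tool call to move; the robot and the scene stay as the last step left them, time stands still between calls to the robot, and variables do not carry over. Pictures are saved under pics/ and viewed, and the job is handed in when it is done.

Besides the shell and the picture viewer there is one more tool, called as a command line: name --argument value ..., lists and objects as JSON in quotes. servo_tool: Moves the arm, as the interface text tells. Its arguments: {"type":"object","properties":{"plan":{"type":"array"},"claw":{"type":"number"},"grip_force":{"type":"number"}},"required":["plan"]}

```bash
mkdir -p pics; ls
cat > h.py <<'E'
import numpy as np, cv2
from scipy.spatial.transform import Rotation as R
from workcell import bot, viewer
def snap(name,fn):
    s=bot.read_state()
    c=viewer.read_camera(name)
    cv2.imwrite('pics/'+fn,c['color'][:,:,::-1])
    import pickle; pickle.dump((s,{k:v for k,v in c.items()}),open('pics/'+fn+'.pkl','wb'))
    return s,c
def campose(s,c):
    if 'T_tool_cam' in c:
        T=np.eye(4);T[:3,:3]=R.from_rotvec(s['tcp_rot']).as_matrix();T[:3,3]=s['tool_pos']
        M=T@np.array(c['T_tool_cam']);return M[:3,3],M[:3,:3]
    return np.array(c['eye']),np.array(c['rotation'])
def load(fn):
    import pickle;return pickle.load(open('pics/'+fn+'.pkl','rb'))
def proj(s,c,P):
    e,r=campose(s,c);p=(np.atleast_2d(P)-e)@r
    return np.c_[c['fx']*p[:,0]/p[:,2]+c['cx'],c['fy']*p[:,1]/p[:,2]+c['cy']]
def ray(s,c,uv):
    e,r=campose(s,c);d=r@np.array([(uv[0]-c['cx'])/c['fx'],(uv[1]-c['cy'])/c['fy'],1]);return e,d
def atz(s,c,uv,z):
    e,d=ray(s,c,uv);return e+d*(z-e[2])/d[2]
E
python3 - <<'E'
from h import *
for n in ['side','top','wrist']:
    s,c=snap(n,n+'0.png'); print(n,c['fx'],c['cx'],c['cy'],*[np.round(x,3) for x in campose(s,c)])
print(s)
E
```

```text
pics
side 462.4062748919549 321.8335105140169 234.74680372347513 [ 0.327 -1.086  0.731] [-2.15   0.206 -0.11 ]
top 535.8642156442475 322.4679016875019 242.68464110185678 [ 0.3   -0.088  1.486] [-2.138  2.153 -0.174]
wrist 340.01290512612866 324.90108357768935 240.03942567721066 [0.131 0.667 0.373] [[ 0.314  0.898  0.31 ]
 [ 0.949 -0.296 -0.104]
 [-0.002  0.327 -0.945]]
{'time': 0.1, 'q': array([ 1.21512821e+00,  2.64670043e-01,  1.60525741e+00, -2.00123583e-05,
        1.27370422e+00, -3.69173279e-02]), 'joint_vel': array([-0.00173612, -0.00334353, -0.00234112, -0.00075942,  0.00012947,
        0.00025534]), 'joint_torque': array([-3.49401271e-04, -5.16701353e+01, -3.68590665e+01, -1.35781047e-04,
        6.17129277e-03, -1.03046335e-05]), 'tool_pos': array([0.21131733, 0.64036317, 0.23008098]), 'tcp_rot': array([-0.49850612, -3.10140379,  0.00314687]), 'wrist_force': array([-1.123319  , -0.19398613,  0.54223768]), 'torque': array([-0.01667206,  0.05150652,  0.0317954 ]), 'width': 1.0022250368742736}
```

```bash
sed -i "s/return np.array(c\['eye'\]),np.array(c\['rotation'\])/return np.array(c['eye']),R.from_rotvec(c['rotation']).as_matrix()/" h.py
```

```text
(no output)
```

View pics/side0.png

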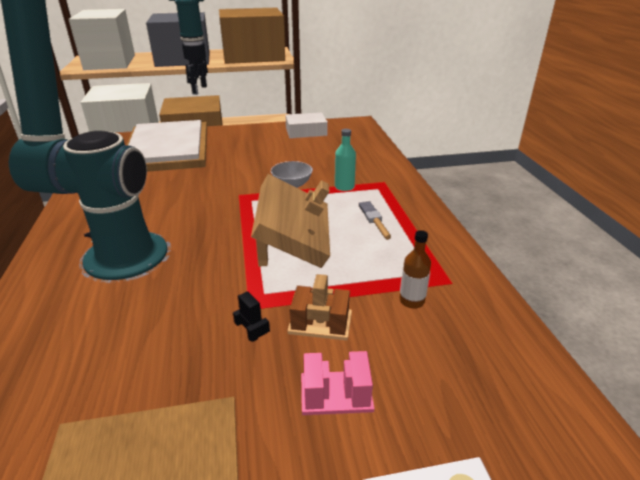

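View pics/top0.png

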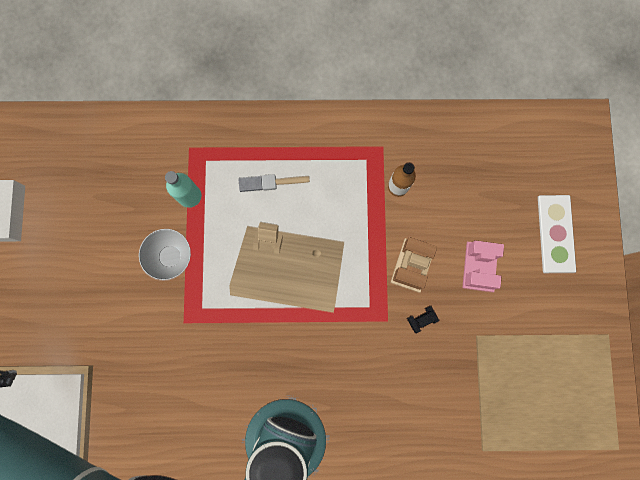

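View pics/wrist0.png

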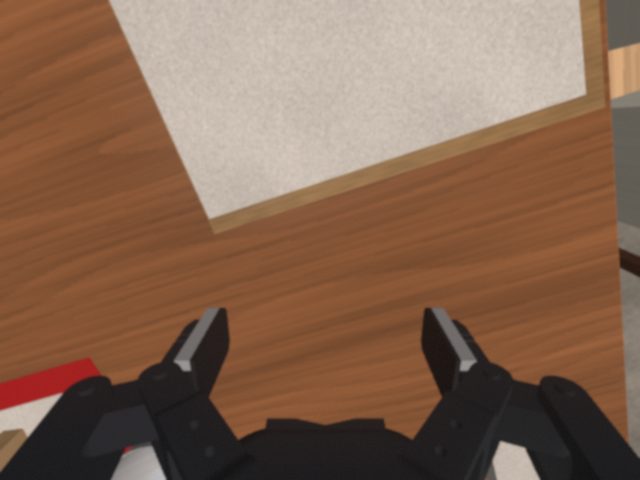

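Top view: the holder with the stop is at about (414,264), the empty hole at (317,252) and the fitted stop at (268,237). The pink holder at (483,265) and the black stop at (423,319) are decoys.

Run:
```python
from h import *
s,c=load('top0.png')
im=c['color'][:,:,::-1]
a=cv2.resize(im[220:300,380:445],None,fx=7,fy=7,interpolation=cv2.INTER_CUBIC)
b=cv2.resize(im[205:325,220:355],None,fx=5.5,fy=5,interpolation=cv2.INTER_CUBIC)
cv2.imwrite('pics/ta.png',a);cv2.imwrite('pics/tb.png',b)
for n,uv,z in [('holderstop',(415,263),.12),('hole',(317,252),.06),('fixed',(268,237),.12),('slopectr',(287,268),.1)]:
    print(n,atz(s,c,uv,z).round(3))
```

```text
holderstop [ 0.457 -0.338  0.12 ]
hole [ 0.496 -0.086  0.06 ]
fixed [0.527 0.04  0.12 ]
slopectr [ 0.449 -0.008  0.1  ]
```

View pics/ta.png

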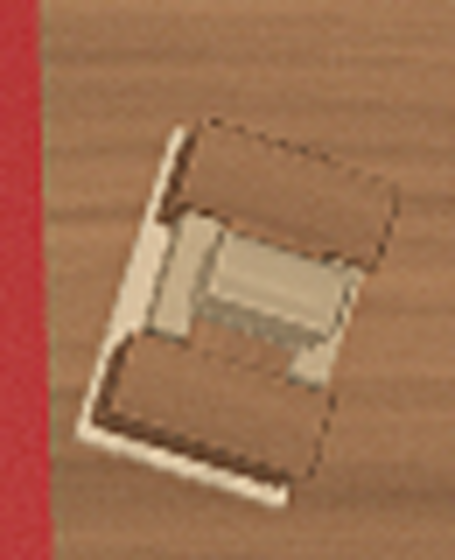

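View pics/tb.png

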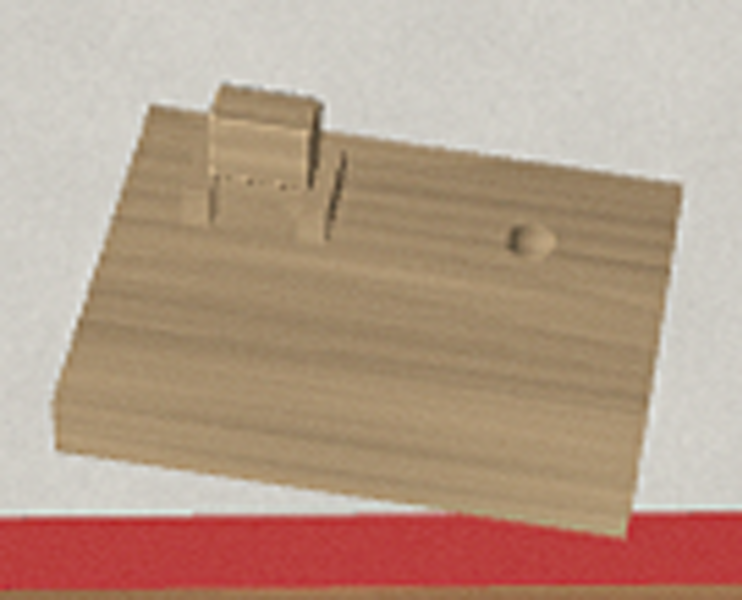

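```bash
cat >> h.py <<'E'
def toolrot(yaw,tilt=0.0,axis=None):
    # tool y along heading yaw, z down; tilt: lean tool back by `tilt` about world horizontal (gripper moves to +heading)
    y=np.array([np.cos(yaw),np.sin(yaw),0]);z=np.array([0,0,-1.]);x=np.cross(y,z)
    M=np.c_[x,y,z]
    return R.from_rotvec(tilt*np.cross([0,0,1],y))*R.from_matrix(M) if tilt else R.from_matrix(M)
def rel(p,r,s=None):
    s=s or bot.read_state()
    R0=R.from_rotvec(s['tcp_rot'])
    d=R0.inv().apply(np.array(p)-s['tool_pos'])*100
    w=(R0.inv()*r).as_rotvec(degrees=True)
    return np.r_[d,w].round(2).tolist()
E
python3 - <<'E'
from h import *
print(rel([.46,.0,.36],toolrot(-.16)))
s,c=load('wrist0.png');print(np.round(c['T_tool_cam'],3))
E
```

```text
[-43.68, -53.05, -12.89, -0.09, 0.07, 80.9]
[[-0.    -0.945 -0.327  0.085]
 [ 1.    -0.001  0.    -0.   ]
 [-0.    -0.327  0.945 -0.142]
 [ 0.     0.     0.     1.   ]]
```

servo_tool --plan '[[[-10,-12,-10,0,0,15],[-43.7,-53,-12.9,0,0,80.9],[-43.7,-53,-12.9,0,0,80.9],[-43.7,-53,-12.9,0,0,80.9],[-43.7,-53,-12.9,0,0,80.9],[-43.7,-53,-12.9,0,0,80.9],[-43.7,-53,-12.9,0,0,80.9],[-43.7,-53,-12.9,0,0,80.9],[-43.7,-53,-12.9,0,0,80.9],[-43.7,-53,-12.9,0,0,80.9],[-43.7,-53,-12.9,0,0,80.9],[-43.7,-53,-12.9,0,0,80.9],[-43.7,-53,-12.9,0,0,80.9],[-43.7,-53,-12.9,0,0,80.9],[-43.7,-53,-12.9,0,0,80.9],[-43.7,-53,-12.9,0,0,80.9],[-43.7,-53,-12.9,0,0,80.9],[-43.7,-53,-12.9,0,0,80.9],[-43.7,-53,-12.9,0,0,80.9],[-43.7,-53,-12.9,0,0,80.9]]]' --claw 8.5

```text
time: 1.82
tool_pos: [0.4599, 0.0007, 0.3596]
tcp_rot: [-2.392, -2.035, 0.003]
wrist_force: [0.6, 0.5, -0.3]
width: 1.0
```

Run:
```python
from h import *
s,c=snap('wrist','w1.png');print(s['time'],s['tool_pos'],np.abs(s['joint_vel']).max(),s['q'].round(3))
```

```text
1.8167 [0.45989405 0.00065288 0.35961237] 0.0324430313865679 [-5.200e-02 -2.060e-01  1.855e+00 -1.000e-03  1.494e+00  1.090e-01]
```

View pics/w1.png

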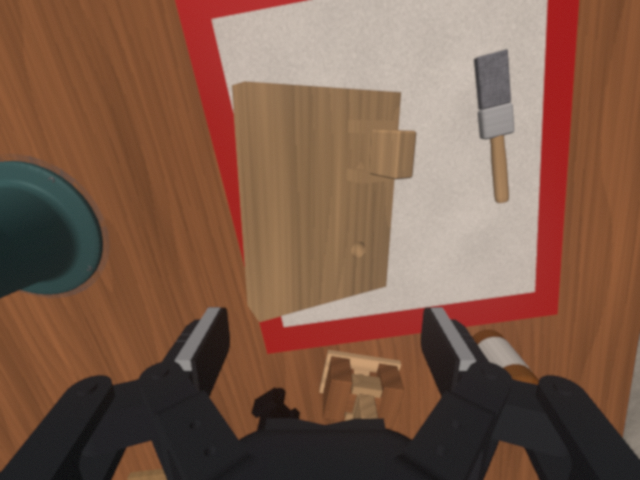

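Wrist view: the slope fills columns 233–400 and rows 82–320, with the hole at (358,250). The holder is at about (362,390), partly hidden. I'll zoom in to read the slope corners.

Run:
```python
from h import *
s,c=load('w1.png');im=c['color'][:,:,::-1]
cv2.imwrite('pics/w1a.png',cv2.resize(im[75:205,225:425],None,fx=4,fy=4,interpolation=cv2.INTER_CUBIC))
cv2.imwrite('pics/w1b.png',cv2.resize(im[200:330,225:425],None,fx=4,fy=4,interpolation=cv2.INTER_CUBIC))
s,c=load('side0.png');im=c['color'][:,:,::-1]
cv2.imwrite('pics/s0a.png',cv2.resize(im[165:345,235:375],None,fx=5,fy=3.3,interpolation=cv2.INTER_CUBIC))
```

```text
(no output)
```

View pics/w1a.png

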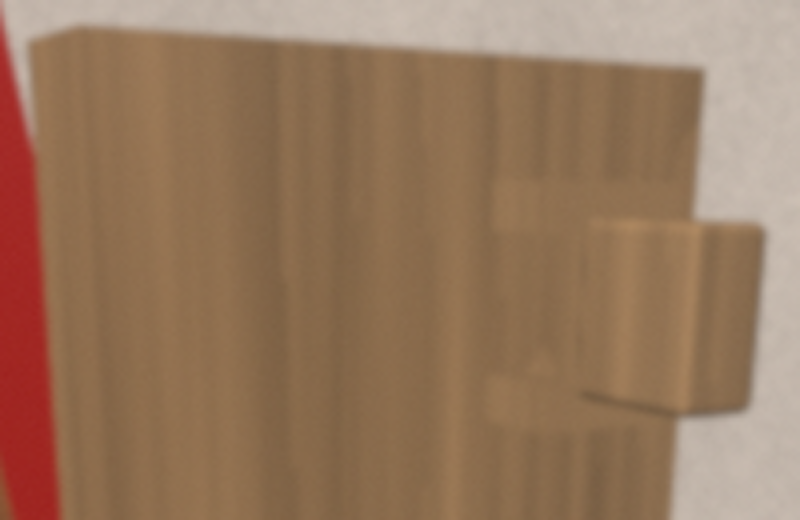

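View pics/w1b.png

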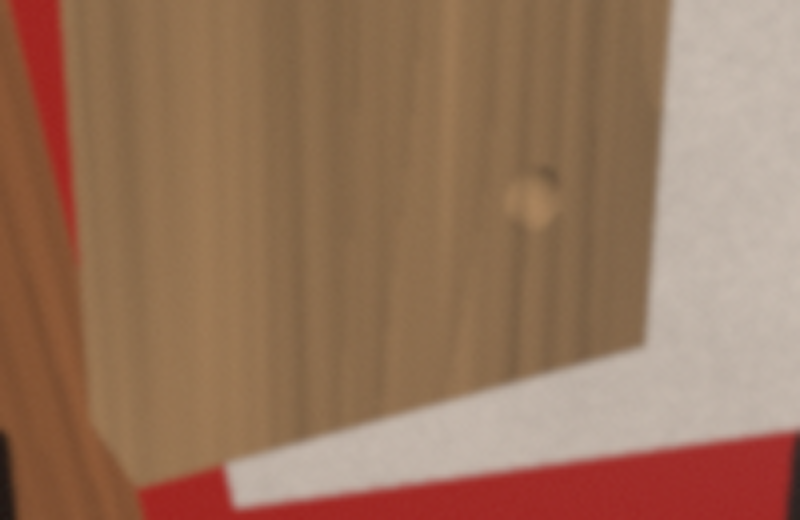

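View pics/s0a.png

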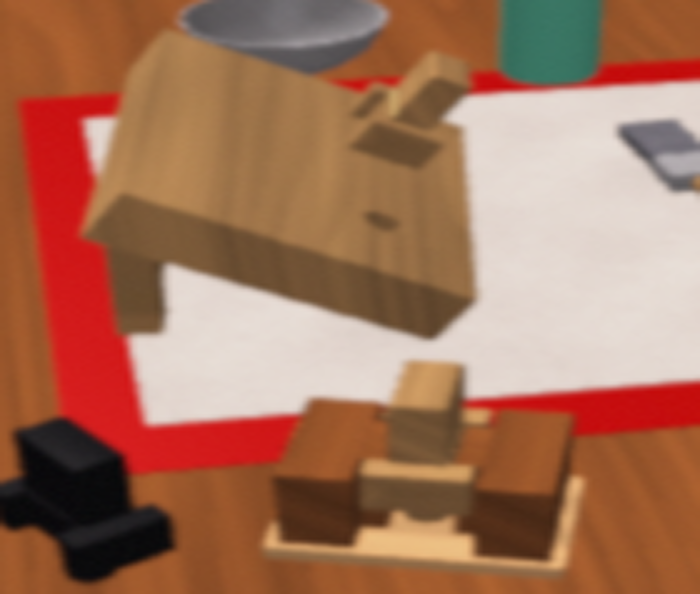

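```bash
cat > fit.py <<'E'
from h import *
from scipy.optimize import least_squares
def pts(p):
    x,y,yaw,h=p
    A=R.from_euler('zy',[yaw,np.pi/6])  # local x downslope
    f=lambda l: A.apply(l)+[x,y,h]
    return f
L={'hl':(-.1,.135,0),'ll':(.1,.135,0),'lr':(.1,-.135,0),'hr':(-.1,-.135,0),'bhl':(-.1,.135,-.046),'bhr':(-.1,-.135,-.046),'blr':(.1,-.135,-.046),'hole':(.045,-.066,0)}
O={'w1.png':dict(hl=(245.75,81.75),ll=(401,92.75),bhl=(232.5,86.25),lr=(386.25,286.75),hr=(260,322.5),bhr=(248,305),hole=(357.5,249.5)),
'side0.png':dict(hl=(268.6,174.1),hr=(260,224.1),lr=(330,255.3),bhr=(251.4,236.8),blr=(321.4,267.4),hole=(311.2,231.7)),
'top0.png':dict(ll=(247.3,225.8),lr=(344.2,241.8),hole=(316.5,253.2),bhl=(230,295),bhr=(334,312.6))}
if __name__=='__main__':
  C={k:load(k) for k in O}
  for use in (['w1.png'],['side0.png'],['top0.png'],list(O)):
    def res(p):
        f=pts(p);r=[]
        for k in use:
            for n,uv in O[k].items(): r.append(proj(*C[k],f(L[n]))[0]-uv)
        return np.concatenate(r)
    o=least_squares(res,[.46,-.02,-.16,.09],loss='soft_l1');f=pts(o.x)
    print(use,o.x.round(4),'hole',f(L['hole']).round(4),'rms',np.sqrt((o.fun**2).mean()).round(2));print(o.fun.reshape(-1,2).round(1).tolist())
E
python3 fit.py
```

```text
['w1.png'] [ 0.4637 -0.012  -0.1756  0.0819] hole [ 0.4921 -0.0849  0.0655] rms 1.96
[[-0.8, -2.7], [-5.4, 1.4], [0.6, 0.6], [1.9, 1.3], [-0.4, -2.5], [0.2, 1.0], [1.1, -0.8]]
['side0.png'] [ 0.4661  0.0025 -0.1769  0.0681] hole [ 0.4944 -0.0704  0.0517] rms 2.05
[[-1.5, 6.3], [-0.2, -2.4], [0.4, -0.7], [0.4, -0.6], [0.2, 0.6], [-0.0, 1.2]]
['top0.png'] [ 0.4635 -0.0111 -0.1934  0.0953] hole [ 0.4908 -0.0846  0.0795] rms 0.91
[[1.1, 0.8], [1.1, -1.1], [-0.2, -0.4], [-0.4, 0.9], [-1.6, -0.2]]
['w1.png', 'side0.png', 'top0.png'] [ 0.4637 -0.012  -0.1758  0.0805] hole [ 0.492  -0.0848  0.0641] rms 1.82
[[-0.5, -2.6], [-5.6, 1.5], [0.9, 0.7], [1.6, 0.8], [-0.3, -3.2], [0.3, 0.4], [0.9, -1.2], [-2.2, 4.7], [-1.1, -3.5], [0.7, -1.2], [-0.6, -1.5], [0.4, 0.2], [-0.1, 0.3], [1.2, 2.3], [0.6, -1.1], [-0.1, -0.1], [1.3, 2.0], [-0.6, -0.8]]
```

Run:
```python
from fit import *
C={k:load(k) for k in O}
def res(p,use):
    f=lambda l:(R.from_euler('zyx',[p[2],p[4],p[7]]).apply(np.array(l)*[p[5],p[6],1])+[p[0],p[1],p[3]]);r=[]
    for k in use:
        for n,uv in O[k].items():
            if n!='hole': r.append(proj(*C[k],f(L[n]))[0]-uv)
    return np.concatenate(r)
for use in (['w1.png'],list(O)):
    o=least_squares(res,[.46,-.02,-.16,.09,.52,1,1,0],args=(use,),loss='soft_l1')
    print(o.x.round(4));print(o.fun.reshape(-1,2).round(1).tolist())
```

```text
[ 0.465  -0.0113 -0.1974  0.1036  0.5157  0.9605  0.9644  0.0943]
[[0.1, 0.1], [0.0, -0.0], [-0.2, -0.1], [0.0, 0.1], [0.1, -0.3], [-0.1, 0.1]]
[ 0.4645 -0.0147 -0.196   0.0886  0.5106  0.9934  1.0002  0.0945]
[[-0.1, 0.2], [-0.1, -0.3], [0.3, -0.3], [0.0, 0.0], [0.2, -0.7], [0.6, 0.3], [-1.2, -0.7], [-1.3, -1.1], [-0.0, -0.0], [-0.8, 0.1], [-0.4, 0.5], [0.3, -0.1], [0.6, -0.2], [0.7, 0.0], [0.0, -0.5]]
```

```bash
sed -i "s/'zy'/'ZY'/" fit.py; python3 fit.py
```

```text
['w1.png'] [ 0.4645 -0.0149 -0.1727  0.088 ] hole [ 0.4915 -0.0866  0.0655] rms 0.36
[[-0.2, 0.4], [0.2, 0.0], [-0.1, -0.3], [-0.1, -0.3], [-0.3, -0.7], [-0.0, 0.3], [0.8, 0.4]]
['side0.png'] [ 0.4684  0.0037 -0.1721  0.0756] hole [ 0.4955 -0.068   0.0531] rms 0.33
[[-0.3, 0.2], [-0.2, -0.9], [0.0, 0.0], [0.4, 0.0], [-0.3, 0.3], [0.2, 0.2]]
['top0.png'] [ 0.4642 -0.0137 -0.1718  0.0886] hole [ 0.4913 -0.0853  0.0661] rms 0.2
[[-0.1, -0.1], [0.2, -0.1], [0.1, 0.1], [0.1, 0.3], [-0.4, -0.1]]
['w1.png', 'side0.png', 'top0.png'] [ 0.4647 -0.0147 -0.1715  0.0881] hole [ 0.4918 -0.0864  0.0656] rms 0.56
[[-0.2, 0.2], [0.2, -0.3], [-0.1, -0.4], [0.1, -0.5], [-0.0, -0.7], [0.2, 0.2], [1.0, 0.2], [-1.2, -0.8], [-1.4, -1.1], [0.1, 0.4], [-1.0, 0.1], [-0.3, 0.9], [-0.0, 0.2], [0.3, -0.2], [0.6, -0.3], [0.5, -0.1], [0.6, 0.1], [-0.0, -0.3]]
```

Run:
```python
from h import *
print(rel([.457,-.338,.28],toolrot(-.28)))
```

```text
[-33.53, 5.13, 7.99, -0.09, 0.08, 6.91]
```

servo_tool --plan '[[[-33.5,5.1,0,0,0,6.9],[-33.5,5.1,8,0,0,6.9],[-33.5,5.1,8,0,0,6.9],[-33.5,5.1,8,0,0,6.9],[-33.5,5.1,8,0,0,6.9],[-33.5,5.1,8,0,0,6.9],[-33.5,5.1,8,0,0,6.9],[-33.5,5.1,8,0,0,6.9],[-33.5,5.1,8,0,0,6.9],[-33.5,5.1,8,0,0,6.9],[-33.5,5.1,8,0,0,6.9],[-33.5,5.1,8,0,0,6.9]]]'

```text
time: 2.87
tool_pos: [0.4575, -0.3356, 0.2802]
tcp_rot: [-2.507, -1.892, 0.002]
wrist_force: [0.0, -0.4, 0.2]
width: 0.996
```

Run:
```python
from h import *
s,c=snap('wrist','w2.png');print(s['time'],s['tool_pos'],np.abs(s['joint_vel']).max(),s['q'].round(3))
```

```text
2.8667 [ 0.45745162 -0.33563742  0.28021613] 0.016120554299078785 [-6.760e-01  3.400e-02  1.776e+00 -1.000e-03  1.333e+00 -3.980e-01]
```

View pics/w2.png

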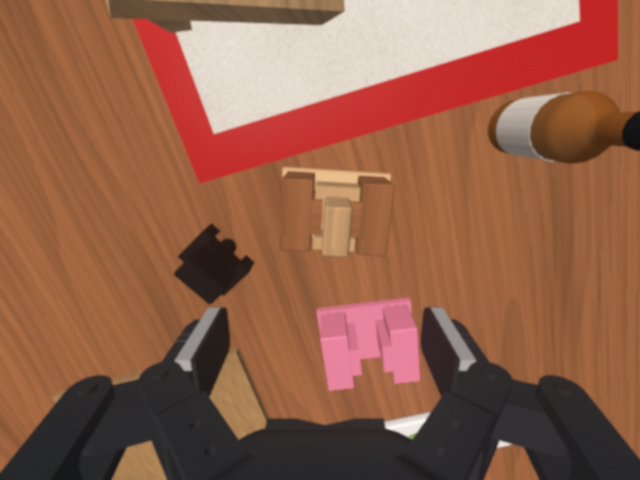

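The holder is clear in the frame: its blocks span columns 281–393 and rows 168–255, and the stop's top is at about (337,225). The brown bottle stands to the right, with its base near (530,127).

Run:
```python
from h import *
s,c=load('w2.png');im=c['color'][:,:,::-1]
cv2.imwrite('pics/w2a.png',cv2.resize(im[160:265,270:405],None,fx=5.5,fy=5.5,interpolation=cv2.INTER_CUBIC))
print(atz(s,c,(505,127),0.06), atz(s,c,(337,227),.12))
```

```text
[ 0.65414209 -0.30868858  0.06      ] [ 0.46569454 -0.34586336  0.12      ]
```

View pics/w2a.png

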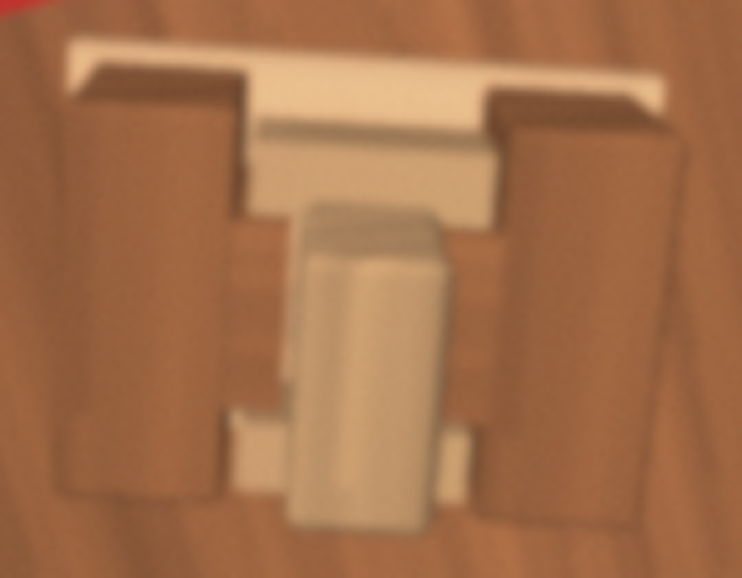

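Run:
```python
from h import *
from scipy.optimize import least_squares
s,c=load('w2.png')
M=[((-.013,.025,.12),(303,255)),((.013,.025,.12),(448,262)),((.013,-.025,.12),(430,530)),((-.013,-.025,.12),(288,526)),
((-.065,.043,.01),(68,40)),((.065,.043,.01),(665,77)),((.023,.035,.072),(499,153)),((-.023,.035,.072),(252,140))]
def res(p,dz=0):
    P=R.from_euler('z',p[2]).apply([m[0] for m in M])+[p[0],p[1],dz]
    return (proj(s,c,P)-(np.array([m[1] for m in M])/5.5+[270,160])).ravel()
o=least_squares(res,[.46,-.34,-.28],loss='soft_l1');print(o.x.round(4));print(o.fun.reshape(-1,2).round(1).tolist())
s2,c2=load('top0.png')
print(proj(s2,c2,[o.x[0],o.x[1],.12]),proj(s2,c2,np.array([R.from_euler('z',o.x[2]).apply(m[0])+[o.x[0],o.x[1],0] for m in M])).round(1).tolist())
print(rel([o.x[0],o.x[1],.28],toolrot(o.x[2])))
```

```text
[ 0.4644 -0.3512 -0.3392]
[[-0.2, -0.7], [1.9, -0.2], [0.6, 1.9], [-0.7, 1.1], [0.0, -0.1], [-0.4, -0.1], [-0.5, -0.1], [0.0, -0.5]]
[[420.09789844 260.15378573]] [[409.3, 261.8], [412.3, 252.3], [430.9, 258.6], [427.9, 268.1], [390.7, 282.0], [405.0, 238.1], [406.8, 250.0], [401.5, 266.2]]
[-1.31, 1.08, 0.06, -0.04, 0.06, 3.54]
```

servo_tool --plan '[[[-1.3,1.1,0,0,0,3.5],[-1.3,1.1,12,0,0,3.5],[-1.3,1.1,12,0,0,3.5],[-1.3,1.1,12,0,0,3.5],[-1.3,1.1,12,0,0,3.5],[-1.3,1.1,12,0,0,3.5]]]'

```text
time: 3.42
tool_pos: [0.4636, -0.3486, 0.1593]
tcp_rot: [-2.558, -1.815, 0.004]
wrist_force: [0.8, -0.6, 0.3]
width: 0.995
```

Run:
```python
from h import *
s,c=snap('wrist','w3.png');print(s['time'],s['tool_pos'],np.abs(s['joint_vel']).max(),s['q'].round(3))
y=-.3392;x=np.array([.4644,-.3512,0])
P=[R.from_euler('z',y).apply(m)+x for m in [(-.013,.025,.12),(.013,.025,.12),(.013,-.025,.12),(-.013,-.025,.12)]]
im=np.ascontiguousarray(c['color'][:,:,::-1])
cv2.polylines(im,[proj(s,c,P).astype(int)],True,(0,0,255),1)
cv2.imwrite('pics/w3b.png',im);print(rel([.4644,-.3512,.081],toolrot(y)))
```

```text
3.4167 [ 0.46358015 -0.34863694  0.1592558 ] 0.08915993406544918 [-6.870e-01  1.450e-01  1.884e+00 -1.000e-03  1.118e+00 -3.500e-01]
[-0.1, -0.06, 8.11, 0.01, 0.06, 0.14]
```

View pics/w3b.png

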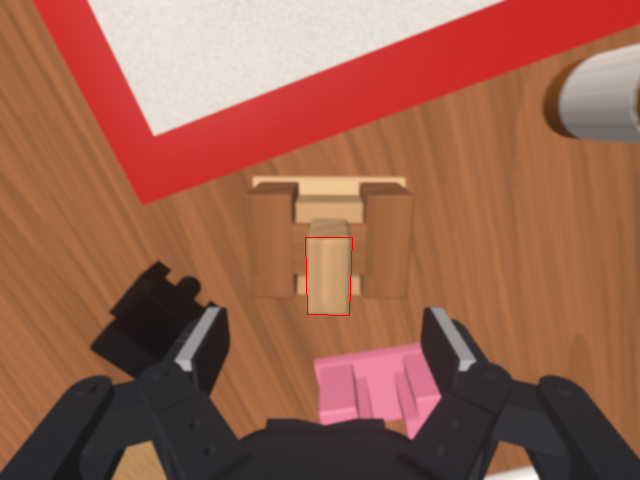

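servo_tool --plan '[[[-0.1,0,4,0,0,0.1],[-0.1,0,7,0,0,0.1],[-0.1,0,8.1,0,0,0.1],[-0.1,0,8.1,0,0,0.1],[-0.1,0,8.1,0,0,0.1],[-0.1,0,8.1,0,0,0.1]]]'

```text
time: 3.97
tool_pos: [0.4671, -0.353, 0.0844]
tcp_rot: [2.559, 1.812, 0.001]
wrist_force: [0.4, 0.4, 1.0]
width: 0.994
```

servo_tool --plan '[[[0,0,0,0,0,0],[0,0,0,0,0,0],[0,0,0,0,0,0],[0,0,0,0,0,0],[0,0,0,0,0,0],[0,0,0,0,0,0],[0,0,0,0,0,0],[0,0,0,0,0,0],[0,0,0,0,0,0],[0,0,0,0,0,0]]]' --claw 1.5 --grip_force 50

```text
time: 4.8
tool_pos: [0.4659, -0.3526, 0.0848]
tcp_rot: [2.561, 1.814, -0.001]
wrist_force: [-4.2, 1.7, 6.7]
width: 0.297
```

Run:
```python
from h import *
s,c=snap('wrist','w4.png');print(s)
s,c=snap('side','s4.png');print(rel([.4644,-.3512,.175],toolrot(-.339)))
```

```text
{'time': 4.8, 'q': array([-0.68944462,  0.22538889,  1.94003543, -0.0020789 ,  0.97283303,
       -0.35001133]), 'joint_vel': array([ 7.90946029e-05, -9.79039542e-05,  1.09486422e-03,  1.15876742e-03,
        3.26655975e-04, -7.91448669e-05]), 'joint_torque': array([ 6.85352348e-01, -4.18198550e+01, -3.18377781e+01,  4.27491730e-01,
       -1.48145378e+00, -3.12913515e-03]), 'tool_pos': array([ 0.46593118, -0.3526186 ,  0.08480727]), 'tcp_rot': array([ 2.56067902e+00,  1.81369250e+00, -1.23019029e-03]), 'wrist_force': array([-4.17963162,  1.73726105,  6.68733322]), 'torque': array([0.22963352, 0.77389736, 0.04469712]), 'width': 0.2971665438089063}
[0.06, -0.17, -9.02, 0.15, 0.16, 0.05]
```

View pics/w4.png

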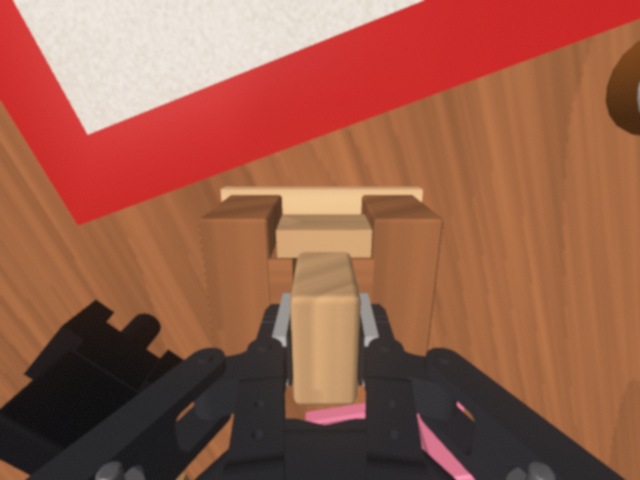

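Gripped: the opening is about 25.4 mm and the stop is centred between the pads at (325,330). Now I'll lift it straight up.

servo_tool --plan '[[[0,0,-0.5,0.1,0.1,0],[0,0,-1.5,0.1,0.1,0],[0,0,-3,0.1,0.1,0],[0,0,-4.5,0.1,0.1,0],[0,0,-6,0.1,0.1,0],[0,0,-7.5,0.1,0.1,0],[0,0,-9,0.1,0.1,0],[0,0,-10,0.1,0.1,0],[0,0,-11,0.1,0.1,0],[0,0,-11,0.1,0.1,0],[0,0,-11,0.1,0.1,0],[0,0,-11,0.1,0.1,0]]]'

```text
time: 5.9
tool_pos: [0.4653, -0.3518, 0.1939]
tcp_rot: [-2.563, -1.816, 0.001]
wrist_force: [-0.8, 0.3, -1.3]
width: 0.297
```

Run:
```python
from h import *
s,c=snap('wrist','w5.png');print(s)
s,c=snap('side','s5.png')
cv2.imwrite('pics/s5a.png',cv2.resize(c['color'][165:345,235:415,::-1],None,fx=4,fy=3.3,interpolation=cv2.INTER_CUBIC))
```

```text
{'time': 5.9, 'q': array([-6.89682162e-01,  1.18734939e-01,  1.84592773e+00, -6.95547638e-04,
        1.17730709e+00, -3.51209571e-01]), 'joint_vel': array([ 3.07546106e-03,  7.80868586e-03,  1.27637459e-02, -6.72478285e-04,
       -2.91462825e-05,  5.88029482e-04]), 'joint_torque': array([ 3.55081669e-03, -4.37500441e+01, -3.69177210e+01, -2.36593820e-03,
       -3.63063428e-02, -7.20263102e-06]), 'tool_pos': array([ 0.46532361, -0.35181238,  0.19391664]), 'tcp_rot': array([-2.56345965e+00, -1.81577750e+00,  1.12882648e-03]), 'wrist_force': array([-0.8047901 ,  0.33227819, -1.27828029]), 'torque': array([-0.02656571, -0.04129659,  0.05365691]), 'width': 0.297476773456726}
```

View pics/w5.png

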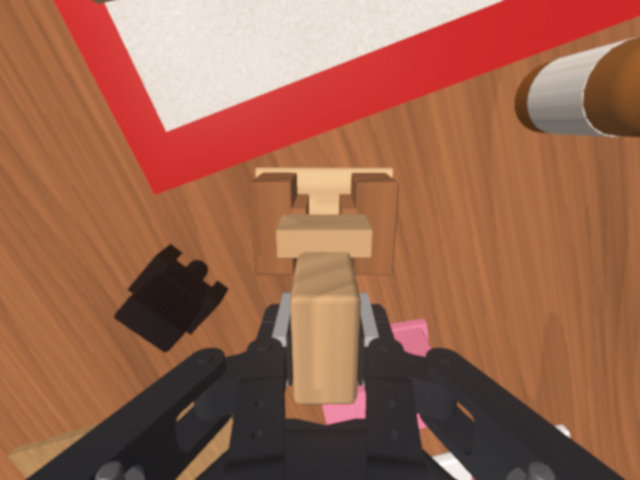

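View pics/s5a.png

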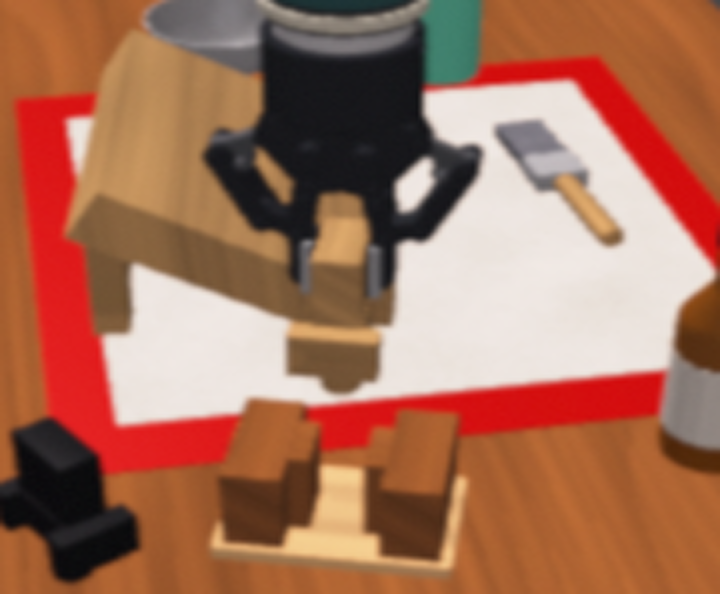

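Stop is out of the interlock and upright in the grip; the holder is empty. The foot isn't visible from the wrist camera, so I'll check the in-hand pose from the flange and grip edges, then work out the hover pose.

```bash
cat > plan.py <<'E'
from h import *
YAW=-.172
def sock(yaw=YAW): return R.from_euler('ZY',[yaw,np.pi/6])
def tr(yaw=YAW):
    A=sock(yaw).as_matrix(); return R.from_matrix(np.c_[A[:,1],A[:,0],-A[:,2]])
E
python3 - <<'E'
from plan import *
s,c=load('w5.png');im=c['color'][:,:,::-1]
T=np.array(c['T_tool_cam'])
def pt(P):
    P=np.array(P);p=(P-T[:3,3])@T[:3,:3];return np.c_[c['fx']*p[:,0]/p[:,2]+c['cx'],c['fy']*p[:,1]/p[:,2]+c['cy']]
zm=.0198
P=[(.025,-.013,zm-.055),(.025,.013,zm-.055),(-.025,.013,zm-.055),(.035,-.023,zm-.007),(.035,.023,zm-.007),(.035,-.023,zm+.023),(.035,.023,zm+.023)]
q=pt(P);print(q.round(1).tolist())
im=cv2.resize(im[180:420,240:410],None,fx=3.5,fy=2.5,interpolation=cv2.INTER_CUBIC)
for u in q: cv2.circle(im,(int((u[0]-240)*3.5),int((u[1]-180)*2.5)),2,(0,0,255),-1)
cv2.imwrite('pics/w5a.png',im)
H=np.array([.4915,-.086,.066]);A=sock().as_matrix()
print(rel([.47,-.12,.29],tr()),rel(H+A[:,2]*.19,tr()))
E
```

```text
[[289.5, 298.5], [362.9, 298.5], [358.4, 409.0], [277.7, 231.0], [373.8, 230.9], [284.6, 215.0], [366.5, 214.9]]
[22.01, -7.24, -9.65, 29.85, -2.49, -9.31] [27.51, 3.04, -3.72, 29.85, -2.49, -9.31]
```

View pics/w5a.png

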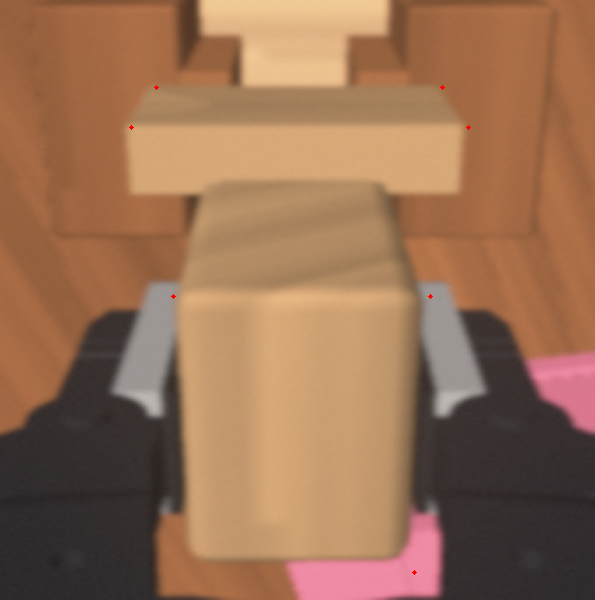

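servo_tool --plan '[[[3,-1,-9,0,0,0],[22,-7.2,-9.7,10,-1,-5],[22,-7.2,-9.7,20,-2,-9.3],[22,-7.2,-9.7,29.9,-2.5,-9.3],[22,-7.2,-9.7,29.9,-2.5,-9.3],[22,-7.2,-9.7,29.9,-2.5,-9.3],[22,-7.2,-9.7,29.9,-2.5,-9.3],[22,-7.2,-9.7,29.9,-2.5,-9.3],[27.5,3,-3.7,29.9,-2.5,-9.3],[27.5,3,-3.7,29.9,-2.5,-9.3],[27.5,3,-3.7,29.9,-2.5,-9.3],[27.5,3,-3.7,29.9,-2.5,-9.3],[27.5,3,-3.7,29.9,-2.5,-9.3],[27.5,3,-3.7,29.9,-2.5,-9.3],[27.5,3,-3.7,29.9,-2.5,-9.3],[27.5,3,-3.7,29.9,-2.5,-9.3]]]'

```text
time: 7.33
tool_pos: [0.5841, -0.1031, 0.2324]
tcp_rot: [-2.071, -1.74, 0.465]
wrist_force: [0.6, -0.7, -0.9]
width: 0.301
```

Run:
```python
from plan import *
s,c=snap('wrist','w6.png');print(s['time'],s['tool_pos'],s['q'].round(2),abs(s['joint_vel']).max(),s['wrist_force'])
H=np.array([.4915,-.086,.066]);A=sock().as_matrix()
print(rel(H+A[:,2]*.19,tr(),s),proj(s,c,H))
t=np.linspace(0,2*np.pi,60);E=H+.01175*(np.outer(np.cos(t),A[:,0])+np.outer(np.sin(t),A[:,1]))
im=c['color'][:,:,::-1]
q=proj(s,c,E);u0,v0=proj(s,c,H)[0].astype(int)
b=cv2.resize(im[v0-40:v0+40,u0-50:u0+50],None,fx=7,fy=7,interpolation=cv2.INTER_CUBIC)
cv2.imwrite('pics/w6c.png',b)
for x,y in q: cv2.circle(b,(int((x-u0+50)*7),int((y-v0+40)*7)),1,(0,0,255),-1)
cv2.imwrite('pics/w6b.png',b)
```

```text
7.3333 [ 0.58414274 -0.10309259  0.23241031] [-0.21  0.46  1.42 -0.02  1.78 -0.03] 0.006696970564357325 [ 0.60230075 -0.68642253 -0.90124001]
[0.1, 0.16, 0.12, 0.1, -0.01, -0.07] [[326.2610183  210.20774159]]
```

View pics/w6.png

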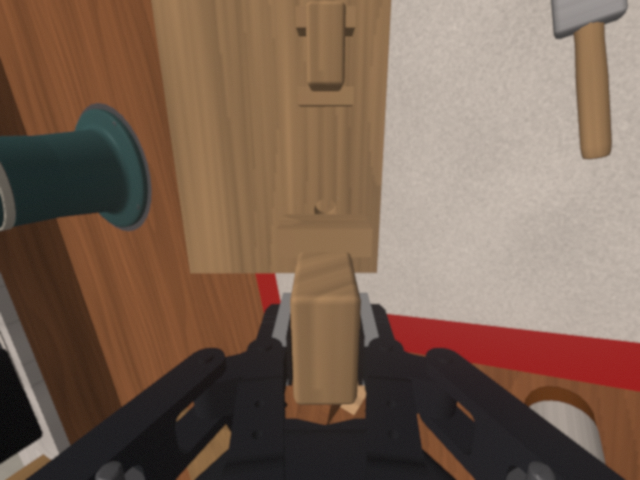

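View pics/w6b.png

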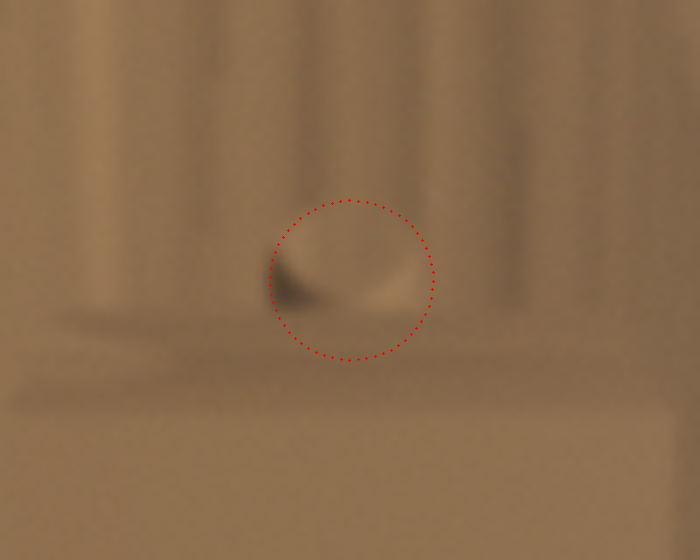

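The held stop's flange hides the lower half of the hole at (325,207). I'll back off along the tool axis to see the whole mouth.

servo_tool --plan '[[[0.1,0.1,-3,0.1,0,-0.1],[0.1,0.1,-5,0.1,0,-0.1],[0.1,0.1,-6,0.1,0,-0.1],[0.1,0.1,-6,0.1,0,-0.1],[0.1,0.1,-6,0.1,0,-0.1]]]'

```text
time: 7.8
tool_pos: [0.6147, -0.1075, 0.285]
tcp_rot: [-2.07, -1.742, 0.464]
wrist_force: [0.4, -0.3, -2.3]
width: 0.298
```

```bash
cat > look.py <<'E'
from plan import *
import sys
fn=sys.argv[1]
s,c=snap('wrist',fn)
ims=[c['color'].astype(float)]
for i in range(3): ims.append(viewer.read_camera('wrist')['color'].astype(float))
im=np.mean(ims,0)[:,:,::-1]
print(s['time'],s['tool_pos'],abs(s['joint_vel']).max(),s['wrist_force'])
H=np.array([.4915,-.086,.066]);A=sock().as_matrix()
print(rel(H+A[:,2]*.19,tr(),s),proj(s,c,H))
t=np.linspace(0,2*np.pi,60);E=H+.01175*(np.outer(np.cos(t),A[:,0])+np.outer(np.sin(t),A[:,1]))
q=proj(s,c,E);u0,v0=proj(s,c,H)[0].astype(int)
print('crop origin',u0-30,v0-30)
b=im[v0-30:v0+30,u0-30:u0+30];b=np.clip((b-b.mean((0,1)))*3+128,0,255).astype(np.uint8)
b=cv2.resize(b,None,fx=8,fy=8,interpolation=cv2.INTER_CUBIC)
b2=b.copy()
for x,y in q: cv2.circle(b2,(int((x-u0+30.5)*8),int((y-v0+30.5)*8)),1,(0,0,255),-1)
b=cv2.resize(np.hstack([b,b2]),(800,400))
cv2.imwrite('pics/'+fn[:-4]+'b.png',b)
E
python3 look.py w7.png
```

```text
7.8 [ 0.61473765 -0.10753291  0.28500183] 0.04260273459102028 [ 0.4022162  -0.3031923  -2.25260911]
[0.01, 0.1, 6.22, 0.16, -0.01, 0.01] [[325.29500108 198.3793742 ]]
crop origin 295 168
```

View pics/w7b.png

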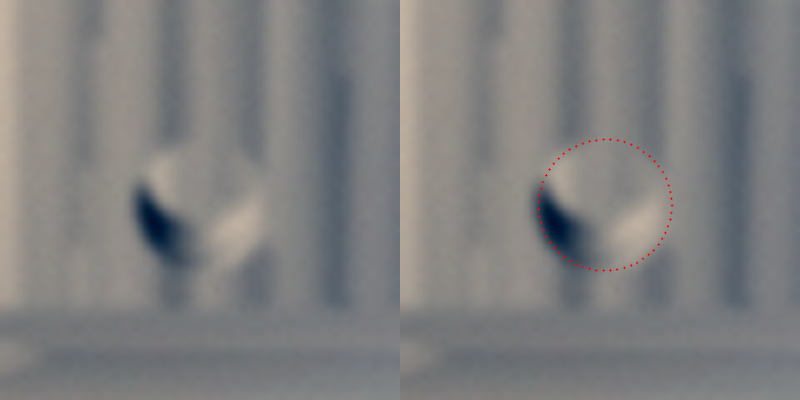

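```bash
python3 look.py w8.png
```

```text
8.0 [ 0.61369973 -0.10710209  0.2826916 ] 0.005238255833365688 [-1.29448146  0.10379295 -1.06260068]
[-0.01, 0.11, 5.97, -0.13, -0.01, 0.03] [[326.21578837 199.06053091]]
crop origin 296 169
```

View pics/w8b.png

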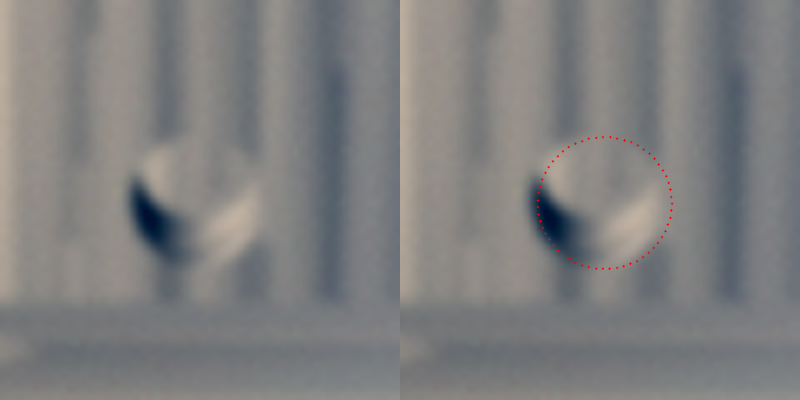

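```bash
cat >> plan.py <<'E'
A=sock().as_matrix()
H1=np.array([.4915,-.086,.066])-.0010*A[:,0]+.0006*A[:,1]
def off(s=None):
    """tool tcp in socket frame (mm), tilt errors deg"""
    s=s or bot.read_state()
    d=A.T@(s['tool_pos']-H1)*1000
    e=(R.from_rotvec(s['tcp_rot']).inv()*tr()).as_rotvec(degrees=True)
    f=A.T@s['wrist_force']
    print('t',round(s['time'],2),'sock xyz',d.round(2),'foot depth',(74.8-d[2]).round(1),'roterr(tool)',e.round(2),'F(sock)',f.round(1),'torque(sock)',(A.T@s['torque']).round(2))
E
python3 - <<'E'
from plan import *
off(); print(rel(H1+A[:,2]*.085,tr()))
E
```

```text
t 8.2 sock xyz [ 2.5000e-01 -4.6000e-01  2.5049e+02] foot depth -175.7 roterr(tool) [-0.06 -0.01  0.03] F(sock) [-0.  -0.1 -1.2] torque(sock) [ 0.01 -0.39 -0.01]
[0.04, -0.01, 16.55, -0.06, -0.01, 0.03]
```

servo_tool --plan '[[[0,0,4,0,0,0],[0,0,8,0,0,0],[0,0,12,0,0,0],[0,0,15,0,0,0],[0,0,16.5,0,0,0],[0,0,16.5,0,0,0],[0,0,16.5,0,0,0],[0,0,16.5,0,0,0]]]'

```text
time: 8.87
tool_pos: [0.5344, -0.0933, 0.1418]
tcp_rot: [-2.069, -1.742, 0.465]
wrist_force: [1.3, -0.9, -1.9]
width: 0.298
```

Run:
```python
from plan import *
s,c=snap('side','s9.png'); off()
cv2.imwrite('pics/s9a.png',cv2.resize(c['color'][180:270,260:370,::-1],None,fx=7,fy=6.5,interpolation=cv2.INTER_CUBIC))
off()
```

```text
t 8.92 sock xyz [ 1.01 -0.46 88.03] foot depth -13.2 roterr(tool) [ 0.16 -0.    0.03] F(sock) [ 0.6  0.5 -0.7] torque(sock) [ 0.02 -0.35  0.01]
t 8.92 sock xyz [ 1.01 -0.46 88.03] foot depth -13.2 roterr(tool) [ 0.16 -0.    0.03] F(sock) [ 0.6  0.5 -0.7] torque(sock) [ 0.02 -0.35  0.01]
```

View pics/s9a.png

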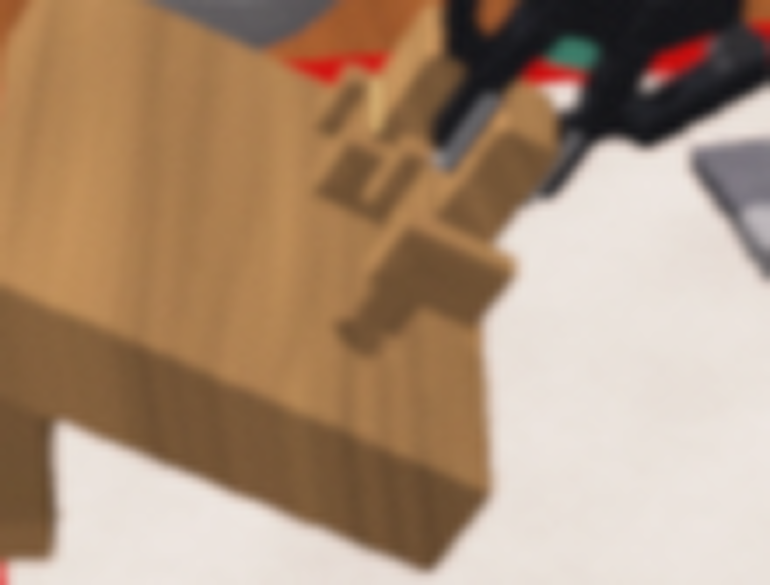

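Side view: the foot sits above the slope, just up from the hole mouth at about (360,335) in the crop. I'll trim the lateral offset and come in slowly.

servo_tool --plan '[[[0.05,-0.1,0.4,0.1,0,0],[0.05,-0.1,0.8,0.1,0,0],[0.05,-0.1,1.0,0.1,0,0],[0.05,-0.1,1.0,0.1,0,0],[0.05,-0.1,1.0,0.1,0,0],[0.05,-0.1,1.0,0.1,0,0]]]'

```text
time: 9.42
tool_pos: [0.5292, -0.0919, 0.1341]
tcp_rot: [-2.069, -1.741, 0.465]
wrist_force: [-0.3, 0.1, -0.3]
width: 0.299
```

```bash
python3 -c "
from plan import *
off()"
```

```text
t 9.42 sock xyz [5.000e-02 1.000e-02 7.804e+01] foot depth -3.2 roterr(tool) [ 0.06 -0.    0.03] F(sock) [-0.1  0.1 -0.4] torque(sock) [-0.03 -0.34 -0.03]
```

Aligned to the estimate. Now I'll push in gently.

servo_tool --plan '[[[0,0,0.15,0,0,0],[0,0,0.3,0,0,0],[0,0,0.45,0,0,0],[0,0,0.6,0,0,0],[0,0,0.7,0,0,0],[0,0,0.7,0,0,0]]]'

```text
time: 9.92
tool_pos: [0.5259, -0.0917, 0.1275]
tcp_rot: [-2.069, -1.742, 0.465]
wrist_force: [2.0, -1.8, -2.9]
width: 0.298
```

```bash
python3 -c "
from plan import *
off()"
```

```text
t 9.92 sock xyz [ 0.44 -0.3  70.68] foot depth 4.1 roterr(tool) [0.1  0.03 0.03] F(sock) [ 3.4 -1.4 -1.3] torque(sock) [-0.32 -0.83 -0.  ]
```

The foot is 4 mm in with no axial force, so it looks to be in the hole. I'll continue.

servo_tool --plan '[[[0,0.02,0.3,0,0,0],[0,0.02,0.6,0,0,0],[0,0.02,0.9,0,0,0],[0,0.02,1.2,0,0,0],[0,0.02,1.2,0,0,0],[0,0.02,1.2,0,0,0]]]'

```text
time: 10.42
tool_pos: [0.5197, -0.0906, 0.1165]
tcp_rot: [-2.069, -1.741, 0.466]
wrist_force: [0.3, -1.0, -3.4]
width: 0.296
```

```bash
python3 -c "
from plan import *
off()"
```

```text
t 10.42 sock xyz [ 0.53 -0.33 58.  ] foot depth 16.8 roterr(tool) [0.05 0.04 0.03] F(sock) [ 2.1 -0.9 -2.7] torque(sock) [-0.24 -0.76 -0.01]
```

servo_tool --plan '[[[0,0.01,0.3,0,0,0],[0,0.01,0.6,0,0,0],[0,0.01,0.9,0,0,0],[0,0.01,1.1,0,0,0],[0,0.01,1.3,0,0,0],[0,0.01,1.4,0,0,0],[0,0.01,1.5,0,0,0],[0,0.01,1.5,0,0,0]]]'

```text
time: 11.08
tool_pos: [0.5129, -0.0894, 0.1043]
tcp_rot: [-2.069, -1.742, 0.465]
wrist_force: [1.1, -1.0, 3.4]
width: 0.3
```

```bash
python3 -c "
from plan import *
off()"
```

```text
t 11.08 sock xyz [ 0.6  -0.33 43.97] foot depth 30.8 roterr(tool) [0.1  0.04 0.03] F(sock) [-0.6 -0.8  3.6] torque(sock) [-0.21 -0.18  0.  ]
```

servo_tool --plan '[[[0,0,0.1,0,0,0],[0,0,0.2,0,0,0],[0,0,0.3,0,0,0],[0,0,0.3,0,0,0],[0,0,0.3,0,0,0]]]'

```text
time: 11.5
tool_pos: [0.5127, -0.0894, 0.1042]
tcp_rot: [-2.071, -1.743, 0.464]
wrist_force: [1.6, -0.7, 12.3]
width: 0.301
```

```bash
python3 -c "
from plan import *
off()
s,c=snap('side','s12.png')
cv2.imwrite('pics/s12a.png',cv2.resize(c['color'][180:270,260:370,::-1],None,fx=7,fy=6.5,interpolation=cv2.INTER_CUBIC))
s,c=snap('wrist','w12.png')"
```

```text
t 11.5 sock xyz [ 0.49 -0.3  43.87] foot depth 30.9 roterr(tool) [0.24 0.04 0.03] F(sock) [-4.7 -0.4 11.5] torque(sock) [-0.17  0.31 -0.02]
```

View pics/s12a.png

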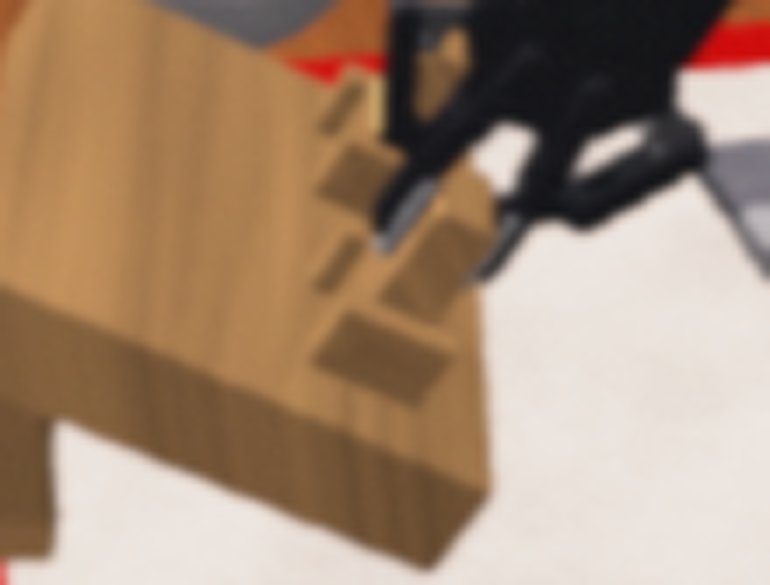

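View pics/w12.png

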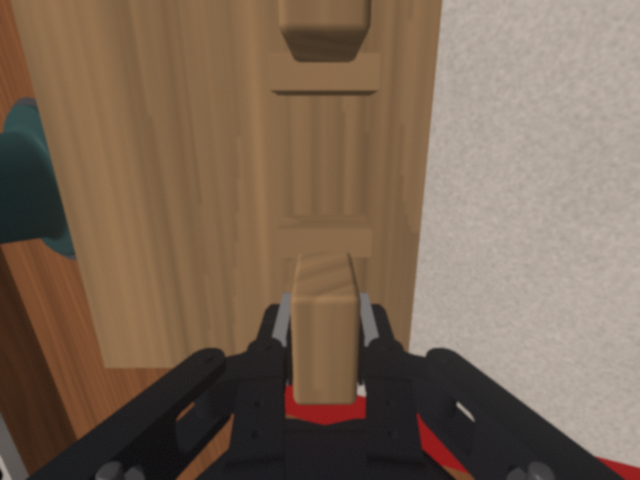

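The shoulders are on the slope: the TCP stopped at 43.9 mm and the axial force rose to 11.5 N. It is level with the fitted stop beside it. I'll ease off, release and retract.

servo_tool --plan '[[[0,0,0,0,0,0],[0,0,0,0,0,0],[0,0,0,0,0,0],[0,0,0,0,0,0],[0,0,0,0,0,0],[0,0,0,0,0,0],[0,0,0,0,0,0],[0,0,0,0,0,0]]]' --claw 6.5

```text
time: 12.27
tool_pos: [0.5126, -0.0893, 0.1041]
tcp_rot: [-2.071, -1.743, 0.464]
wrist_force: [-0.8, 0.6, -0.6]
width: 0.758
```

```bash
python3 -c "
from plan import *
off();print(bot.read_state()['width'])"
```

```text
t 12.27 sock xyz [ 0.46 -0.28 43.66] foot depth 31.1 roterr(tool) [0.22 0.04 0.03] F(sock) [-0.5  0.4 -0.9] torque(sock) [ 0.02 -0.24 -0.04]
0.7581409115294562
```

servo_tool --plan '[[[0,0,-1.5,0,0,0],[0,0,-4,0,0,0],[0,0,-8,0,0,0],[0,0,-12,0,0,0],[0,0,-16,0,0,0],[0,0,-16,0,0,0],[0,0,-16,0,0,0],[0,0,-16,0,0,0]]]'

```text
time: 12.93
tool_pos: [0.5907, -0.1028, 0.2424]
tcp_rot: [-2.07, -1.743, 0.464]
wrist_force: [-0.5, 0.9, 0.1]
width: 0.759
```

Run:
```python
from plan import *
off()
s,c=snap('side','s14.png')
cv2.imwrite('pics/s14a.png',cv2.resize(c['color'][150:280,240:400,::-1],None,fx=5,fy=4.5,interpolation=cv2.INTER_CUBIC))
s,c=snap('wrist','w14.png')
P=[H1+A@np.array(l) for l in [(-.013,.025,.078),(.013,.025,.078),(.013,-.025,.078),(-.013,-.025,.078),(-.023,.035,.03),(.023,.035,.03),(.023,.035,0),(-.023,.035,0)]]
im=np.ascontiguousarray(c['color'][:,:,::-1])
for u in proj(s,c,P): cv2.circle(im,tuple(u.astype(int)),1,(0,0,255),-1)
cv2.imwrite('pics/w14b.png',im)
```

```text
t 12.93 sock xyz [-6.0000e-02 -1.7000e-01  2.0307e+02] foot depth -128.3 roterr(tool) [0.21 0.03 0.03] F(sock) [-0.6  0.8 -0.2] torque(sock) [-0.02 -0.28 -0.01]
```

View pics/s14a.png

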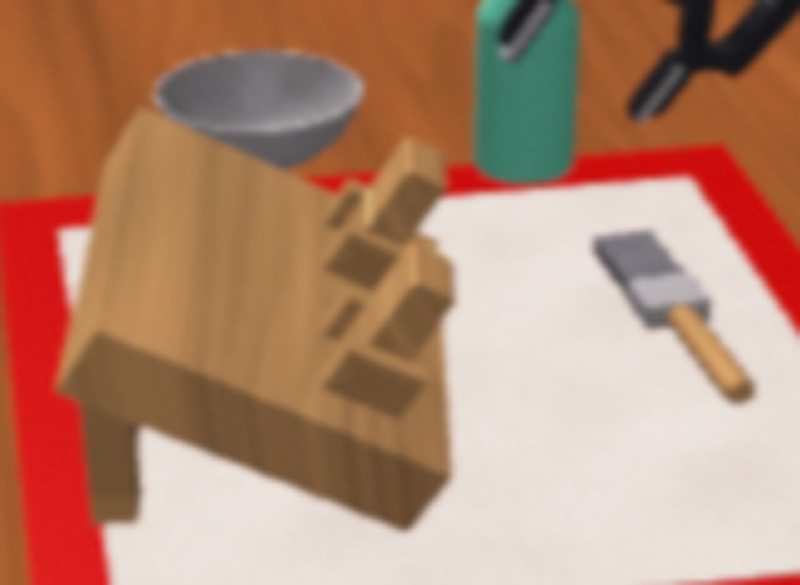

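View pics/w14b.png

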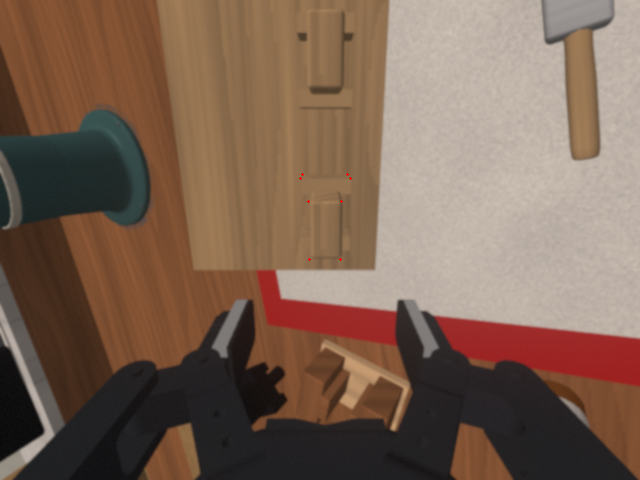

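Both views show the stop released, flush on the slope and parallel to the fitted stop. The predicted seated corners fall on it within a pixel or two.

```bash
python3 -c "
from workcell import finish_job; print(finish_job())"
```

```text
the job is handed in; nothing more can be done
None
```

I lifted the wooden stop straight up out of the holder, about 110 mm, and pressed its foot into the empty hole. I then let go, backed the gripper away along the hole's axis and handed the job in. No verdict was reported, so these are only my own checks.

- **Seating:** the foot went in without jamming. The stop then met the slope at about 31 mm on my scale, against a nominal 32 mm, which is within my height error. It went no further under an extra push, where the axial force was 11.5 N.
- **Alignment:** the tool was within about 0.3° of the hole's estimated axis while pressing. The last wrist picture shows the stop within a pixel or two of its predicted seated position. In the side view its shoulders look flush and level with the stop beside it.
- **Surroundings:** the bowl, flask and brush looked undisturbed in the last side view. The bottle was only partly in frame, but the gripper stayed well clear of it. The gripper was free of everything, with about 1 N on the wrist, when I handed in at about 13 s of robot time.
- **Disagreement:** locating the slope from the side camera alone put the hole about 20 mm away from where the other two cameras put it. The top and wrist cameras agreed to within about 1.3 mm, so I used those.

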